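# Blank the photometer: shut the sample lid, then hold down the sunken zero key

## Task

Set the blank on the photometer: push its black sample lid fully shut, towards the front of the instrument, then, with the lid shut, reach a fingertip down into the round well, press the sunken blue key to the bottom, hold it there for about a second and let it come back up. Press no other key, and leave the cuvette in its pocket and the vials, bottle and carton around the instrument where they stand; nothing is to be picked up.

Things in the scene. Friction and masses are not known exactly. Their poses are not given: they have to be found in the camera images.
- photometer: White bench photometer, 160 (x) by 270 (y) mm, deck 90 mm above the worktop, fixed. Origin: centre of the underside, worktop level. x from its front (robot's side) to its back, y to its left, z up. Left half: round key well, two plain keys at the well's right, display hood behind (36 mm above deck; x 13 to 78, y 8 to 131 mm). Right half: sample chamber with sliding lid.
- lid (a joint): Slide of the black sample lid (with a grey ridge) along the photometer's x, in m: 0 = fully shut (front stop), 0.058 = fully open (to the back). It starts 0.035 to 0.055 open. Friction of 1 to 2 N holds it wherever it is left; no spring.
- lid_ridge (a point): Middle of the top edge of the lid's finger ridge; moves with the lid. Ridge: 7 mm thick (x), 50 mm long (y), 15 mm above the lid's flat top, which is 6 mm above the deck; a foot 2.5 mm high reaches 2.5 mm out each side. It crosses the middle of the lid, 76 (x) by 74 (y) mm; shut, it lies at x -20, y -68 mm of the photometer. Pushed from behind towards the photometer's front (-x), the lid shuts.
- well_mouth (a point): Centre of the mouth of the round key well, at the top of its grey collar, 93 mm above the worktop, at (-32, +85) mm from the photometer's origin. The well is straight, 46 mm across, its axis vertical; collar 3 mm high above the deck, 58 mm across outside.
- zero_key_face (a point): Centre of the upper face of the blue zero key, moving with the key: a round key 33 mm across in the middle of the well, its face 14 mm below the collar's rim when up.
- zero_key (a joint): Travel of the blue zero key, in m: 0 = up, 0.004 = pressed to the bottom. A spring holds it up: about 1.5 N to start, 5 N at the bottom.
- power_key (a joint): Travel of the red power key in m (0 = up, 0.002 = pressed), an 18 x 22 mm key 3 mm proud of the deck at (-56, +31) mm from the photometer's origin. Not to be pressed.
- mode_key (a joint): Travel of the grey mode key in m (0 = up, 0.002 = pressed), an 18 x 22 mm key 3 mm proud of the deck at (-12, +31) mm from the photometer's origin. Not to be pressed.
- cuvette: Loose square cuvette, 12.5 x 12.5 x 44 mm, white cap, standing in a pocket of the sample chamber under the lid; its top is 13 mm below the deck. Origin: centre of its underside. Stays where it is.
- cuvette_carton: Loose white carton with a teal band, 45 x 98 x 62 mm high, standing by the photometer's right end. Origin: centre of its underside. Stays where it is.
- white_cap_vial: Loose clear vial with white cap, 26 mm across, 55 mm high, upright in front of the photometer. Origin: centre of its underside. Stays where it is.
- red_cap_vial: Loose clear vial with red cap, 26 mm across, 52 mm high, upright at the photometer's left end. Origin: centre of its underside. Stays where it is.
- extract_bottle: Loose cream bottle with white cap, 48 mm across, 96 mm high, standing at the photometer's right end. Origin: centre of its underside. Stays where it is.
There are look-alikes about, which are no part of the job. Of the things that look like the white_cap_vial, the smallest one is meant.

How it is judged:
By the outcome, as a careful person would: the job done as asked, in the order asked, and still so for the second after the job is handed in, with the robot touching nothing.
It also fails if it takes over 38 s, if anything falls off the work surface, if the arm or the gripper's body presses on something with over 40 N, if the wrist force passes 120 N, or if a joint passes its speed limit or range.

## Robot

A 6-joint arm with a two-finger parallel gripper is mounted at the origin on the work surface; the furniture and walls round the work are solid. World frame = base frame: x ahead of the robot, y to its left, z up, the work surface at z = 0. Lengths are in m, angles in rad, forces in N, time in s.
With the tool pointing down it reaches from about 0.375 to 0.9 m from the base axis. Payload 3.1 kg.
Tool frame: the origin (TCP) lies on the centre line of the jaws, within the pads' length; the fingertips stand robot.finger_overhang ahead of it and the grasp point (between the pads) lies 2 mm behind it (robot.finger_overhang is the distance from the TCP to the fingertips, in m); z points along the fingers, y is the direction in which the jaws open and shut (so a half turn about z gives the same grasp; the last joint's range is limited). The gripper opens to 87 mm and grips with 3 to 60 N. Pads are 19 mm wide; open, the fingers measure 117 mm over their backs; the gripper's body (75 mm by 190 mm) begins 51 mm behind the grasp point.
Start: joints at [-1.387, 0.527, 1.433, -0, 1.181, -0.178], TCP at [0.222, -0.584, 0.24] pointing down, gripper open.
Joint ranges: [-3.08, 3.08], [-0.75, 2.2], [0.22, 2.44], [-1.43, 4.57], [0, 2.65], [-2.85, 2.85]. Speed limits (rad/s): [2.79, 2.79, 3.14, 3.14, 3.14, 3.14].

## Interface

Orientations are given as a unit quaternion [x, y, z, w].
In Python, from rig import robot gives the robot as it stands. The module is installed in compiled form; this text tells all that it offers.
- The arm moves only by the tool step_arm, never from a script. Its arguments are lists of equal length, an entry for each row: "slide": the shift along the tool's x, y, z in mm, a list of three; "twist": the turn about the tool's z in degrees. A call has 1 to 20 rows; each row shifts and turns the commanded pose from where the row before left it, along the tool's axes as they then stand; what a row does not reach is not made up. A row lasts 1/12 s, in which the tool goes at most 41.7 mm and 7.16 degrees, less where a joint would pass 70% of its speed; a pose out of reach is approached as far as the arm can. A call is refused whole if a number of a shift passes 41.7 or a number of a turn 7.16, either way. A call with a gripper value outside its range is refused whole. "jaw" is the finger opening in mm, from 0 to 87, set as the call begins (left out, the last holds). The fingers move at their own pace and stop on an object; "force" is the grip in N (left out, the last holds). Time passes only in rows, so rows that do not move let the fingers close. It gives the time, the measured TCP pose, the force and the opening at its end, in the units of the state.
- robot.get_obs(): the state, without advancing time (a new reading comes with each control period).
- robot.camera(name): name is "scene" or "top" or "wrist"; returns a dict with "color" (420x560x3 uint8, blue, green, red), "depth" (420x560 float32, m along the optical axis (not along the pixel's ray), 0 where there is no reading), "camera_matrix" (3x3 intrinsics, pixels), "origin" and "orientation" of the camera in the world. Camera axes: x right, y down, z forward; pixel columns grow to the right and rows downward; lengths in m; the calibration is good to about 2 mm. The wrist camera is an equidistant fisheye: a pixel r from the principal point sees the ray r / f radians off the axis. A picture is of the moment at which its call begins.
- robot.hand_in(): hands the job in, once; it reports no verdict.
The state is a dict: "time": time; "q": joint angles; "joint_velocities": joint speeds; "joint_torque": joint torques, N m; "position": TCP position; "tool_rot": TCP orientation; "ft_force": force on the tool from outside, world axes, zero at the start; "moment": the same for the moment, N m; "grip_width": finger opening in m.
Only numpy, scipy, OpenCV 4.12 (cv2) and the standard library are available. Lean on these libraries where they do the work, as an engineer would, in place of code of your own. Each camera call takes 0.05 s, during which the arm holds its last target.

## Working session

There is one attempt and no reset: what is moved stays moved. The work goes in short steps, Python scripts to look and compute and a tool call to move; the robot and the scene stay as the last step left them, time stands still between calls to the robot, and variables do not carry over. Pictures are saved under pics/ and viewed, and the job is handed in when it is done.

Besides the shell and the picture viewer there is one more tool, called after "Emit:" as name([rows], argument=value, ...), one row to a line, values as JSON. step_arm: Moves the arm, as the interface text tells. Its arguments: {"type":"object","properties":{"slide":{"type":"array","items":{"type":"array","items":{"type":"number"}}},"twist":{"type":"array","items":{"type":"number"}},"jaw":{"type":"number"},"force":{"type":"number"}},"required":["slide","twist"]}

```bash
mkdir -p pics
python3 - <<'E'
from rig import robot
import cv2,numpy as np,pickle
d={}
for n in ("scene","top","wrist"):
    c=robot.camera(n); d[n]=c; cv2.imwrite(f"pics/{n}0.png",c["color"]); print(n,c["camera_matrix"].tolist(),c["origin"],c["orientation"])
pickle.dump(d,open("c0.pkl","wb"))
print(robot.get_obs(),robot.finger_overhang)
E
```

```text
scene [[441.78544105770084, 0.0, 274.29511119844506], [0.0, 441.78544105770084, 204.42406271721666], [0.0, 0.0, 1.0]] [0.06034181 0.4483973  0.64716571] [-0.27969917  0.86426961 -0.39865108  0.12603065]
top [[545.6683381951082, 0.0, 276.49255409608884], [0.0, 545.6683381951082, 215.58345251550398], [0.0, 0.0, 1.0]] [ 0.384924   -0.06634107  1.21688709] [-0.69649674  0.71722144 -0.0172664   0.0136958 ]
wrist [[325.19226210127806, 0.0, 278.1558691244731], [0.0, 325.19226210127806, 216.72453236605108], [0.0, 0.0, 1.0]] [ 0.30001758 -0.55406131  0.38362347] [ 0.81349162 -0.56132633 -0.086438    0.12519027]
{'time': 0.15, 'q': array([-1.38650841e+00,  5.28242691e-01,  1.43358754e+00, -1.89659001e-05,
        1.18140850e+00, -1.78504078e-01]), 'joint_velocities': array([-3.07303184e-04, -2.45801192e-03, -1.84201818e-03, -1.76654989e-04,
        4.60027148e-04,  6.12115521e-05]), 'joint_torque': array([ 7.83116084e-04, -4.40430880e+01, -1.76843315e+01,  6.34006318e-02,
        5.52069338e-02, -9.50670915e-05]), 'position': array([ 0.22172613, -0.58378561,  0.23880902]), 'tool_rot': array([ 9.83591826e-01,  1.80406326e-01, -1.11502315e-05, -8.23011797e-04]), 'ft_force': array([ 0.89807581, -0.09825619,  0.33314408]), 'moment': array([ 0.0324206 ,  0.05437703, -0.01293858]), 'grip_width': 0.08705273199096858} 0.017
```

View pics/top0.png

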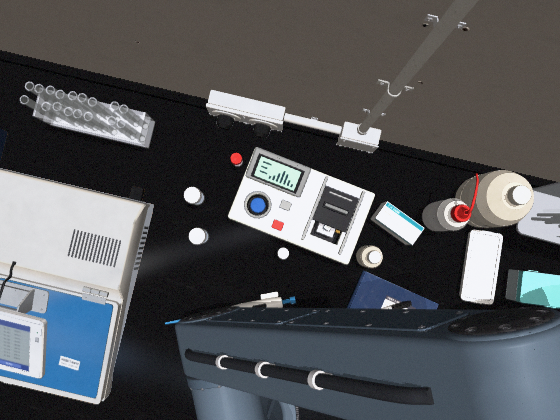

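View pics/scene0.png

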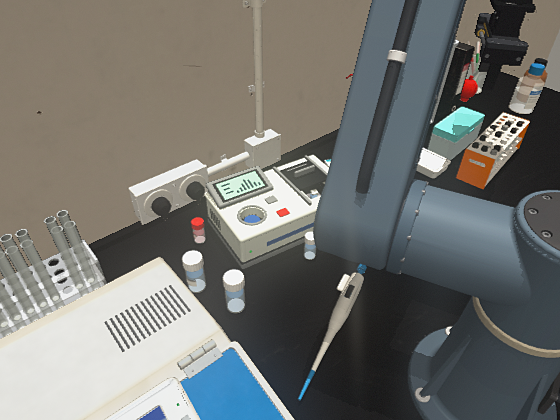

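The top view shows the photometer with its white deck. The blue key is at (258,204), the red key at (277,225), the grey key at (286,205) and the lid at about (340,200). The real white vial is the small one at (283,253), and its look-alikes are at (194,196) and (198,236). Next I'll measure.

```bash
cat > h.py <<'E'
import numpy as np,cv2,pickle
from scipy.spatial.transform import Rotation as R
def ray(c,u,v,fish=False):
    K=c["camera_matrix"];x=(u-K[0,2])/K[0,0];y=(v-K[1,2])/K[1,1]
    if fish:
        r=np.hypot(x,y);d=np.array([np.sin(r)*x/r,np.sin(r)*y/r,np.cos(r)])
    else: d=np.array([x,y,1.])
    return R.from_quat(c["orientation"]).apply(d)
def onz(c,u,v,z,fish=False):
    d=ray(c,u,v,fish);o=np.array(c["origin"]);return o+d*(z-o[2])/d[2]
def proj(c,p):
    q=R.from_quat(c["orientation"]).inv().apply(np.array(p)-c["origin"]);K=c["camera_matrix"]
    return K[0,0]*q[0]/q[2]+K[0,2],K[1,1]*q[1]/q[2]+K[1,2]
def projf(c,p):
    q=R.from_quat(c["orientation"]).inv().apply(np.array(p)-c["origin"]);K=c["camera_matrix"]
    t=np.arctan2(np.hypot(q[0],q[1]),q[2])/np.hypot(q[0],q[1])
    return K[0,0]*q[0]*t+K[0,2],K[1,1]*q[1]*t+K[1,2]
def blob(img,lo,hi,box):
    h=cv2.cvtColor(img,cv2.COLOR_BGR2HSV);m=cv2.inRange(h,np.array(lo),np.array(hi))
    k=np.zeros_like(m);x0,y0,x1,y1=box;k[y0:y1,x0:x1]=m[y0:y1,x0:x1]
    n,l,s,c=cv2.connectedComponentsWithStats(k);i=1+np.argmax(s[1:,4]);return c[i],s[i],(l==i).astype(np.uint8)
E
python3 - <<'E'
from h import *
d=pickle.load(open("c0.pkl","rb"));c=d["top"];im=c["color"]
cv2.imwrite("pics/topcrop.png",cv2.resize(im[130:280,170:440],None,fx=2.9,fy=2.9,interpolation=cv2.INTER_CUBIC)[:600,:800])
cv2.imwrite("pics/scrop.png",cv2.resize(d["scene"]["color"][130:280,170:370],None,fx=4,fy=4,interpolation=cv2.INTER_CUBIC))
b,s,_=blob(im,(100,100,60),(130,255,255),(230,180,290,230));P=onz(c,*b,.079);print("blue",b,s,P)
r,s,_=blob(im,(0,120,80),(10,255,255),(262,210,295,240));Q=onz(c,*r,.093);print("red",r,s,Q)
m=cv2.inRange(im,np.array([150]*3),np.array([255]*3));k=np.zeros_like(m);k[140:275,222:380]=m[140:275,222:380]
k=cv2.morphologyEx(k,cv2.MORPH_CLOSE,np.ones((25,25)));k=cv2.morphologyEx(k,cv2.MORPH_OPEN,np.ones((21,21)))
cn=max(cv2.findContours(k,0,2)[0],key=cv2.contourArea);box=cv2.minAreaRect(cn);print(box)
for p in cv2.boxPoints(box): print(p,onz(c,*p,.09))
print("centre",onz(c,*box[0],.09))
D=c["depth"]
for u,v in [(320,185),(258,204),(335,195),(283,253),(335,240)]: print(u,v,(c["origin"]+ray(c,u,v)*D[v,u]))
E
```

```text
blue [257.47208122 204.83248731] [250 197  16  16 197] [ 0.45832508 -0.03376867  0.079     ]
red [277.30952381 224.78571429] [272 220  12  11  84] [ 0.41506598 -0.07386594  0.093     ]
((302.3058166503906, 208.38507080078125), (144.92335510253906, 92.07774353027344), 13.091893196105957)
[221.29913 236.81375] [0.3937254  0.04233126 0.09      ]
[242.156  147.1293] [ 0.5786237  -0.00562391  0.09      ]
[383.3125  179.95639] [ 0.50170038 -0.29648261  0.09      ]
[362.45563 269.64084] [ 0.31764409 -0.24645979  0.09      ]
centre [ 0.44755398 -0.12657701  0.09      ]
320 185 [ 0.49475075 -0.16454421  0.09267417]
258 204 [ 0.45984445 -0.03499893  0.08187927]
335 195 [ 0.47279993 -0.19438463  0.09683096]
283 253 [ 0.35577405 -0.08444788  0.05452106]
335 240 [ 0.38001692 -0.19858419  0.03084884]
```

View pics/topcrop.png

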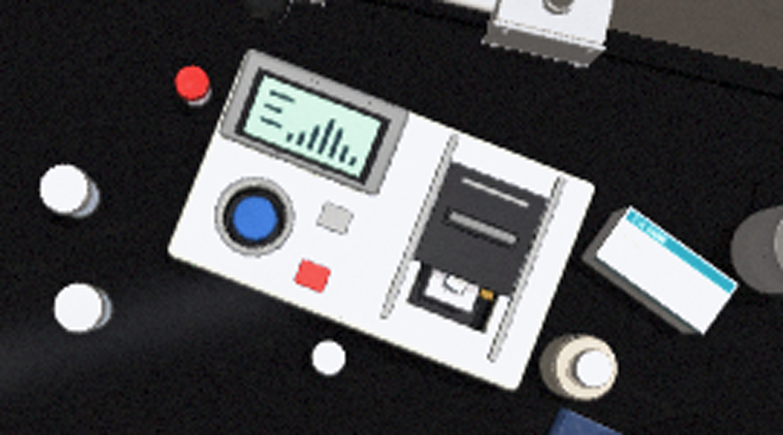

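View pics/wrist0.png

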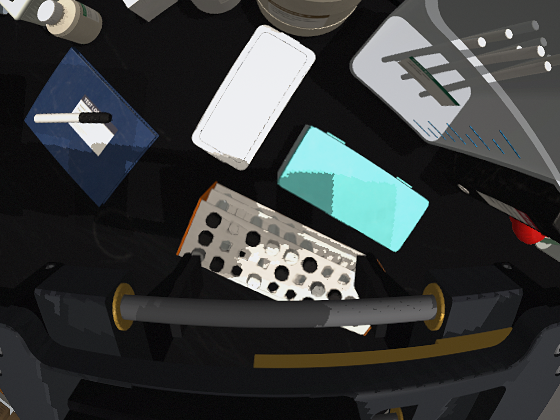

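Run:
```python
from h import *
d=pickle.load(open("c0.pkl","rb"));c=d["top"];im=c["color"]
h=cv2.cvtColor(im,cv2.COLOR_BGR2HSV)
g=lambda x,y:(x/2.9+170-.33,y/2.9+130-.33)
b=(257.47,204.83);r=(277.31,224.79)
gb,s,_=blob(im,(0,0,120),(180,60,215),(278,196,293,213));print("grey",gb,s)
pts=[((-32,85),onz(c,*b,.079)),((-56,31),onz(c,*r,.093)),((-12,31),onz(c,*g(336,219),.093)),
((-80,135),onz(c,*g(169,256),.09)),((-80,-135),onz(c,*g(520,390),.09)),((80,-135),onz(c,*g(595,185),.09))]
L=np.array([p[0] for p in pts])/1e3;W=np.array([p[1][:2] for p in pts])
Lc,Wc=L-L.mean(0),W-W.mean(0)
th=np.arctan2((Lc[:,0]*Wc[:,1]-Lc[:,1]*Wc[:,0]).sum(),(Lc*Wc).sum())
Rm=np.array([[np.cos(th),-np.sin(th)],[np.sin(th),np.cos(th)]]);t=W.mean(0)-Rm@L.mean(0)
print(np.degrees(th),t);print(((L@Rm.T+t-W)*1e3).round(1))
rid=onz(c,*g(482,228),.111);print("ridge",rid,"local",Rm.T@(rid[:2]-t)); 
a1=onz(c,*g(452,215),.111);a2=onz(c,*g(514,241),.111);print("ridge ends local",Rm.T@(a1[:2]-t),Rm.T@(a2[:2]-t))
b2=onz(c,*g(495,192),.096);print("mark local",Rm.T@(b2[:2]-t))
print("well world",Rm@[-.032,.085]+t,"tool yaw",R.from_quat([0.98359,.1804,0,0]).as_matrix().round(3).tolist())
pickle.dump((th,t),open("pose.pkl","wb"))
```

```text
grey [285.15384615 204.9010989 ] [279 200  13  11  91]
-22.73562944733774 [ 0.45431414 -0.12493275]
[[-0.7 -0.4]
 [-0.4 -0.8]
 [ 0.2  0.3]
 [ 0.4  2.9]
 [-1.4  0.6]
 [ 1.8 -2.5]]
ridge [ 0.44459038 -0.19362265  0.111     ] local [ 0.01757904 -0.06711059]
ridge ends local [ 0.01854962 -0.04425588] [ 0.0171125 -0.09126  ]
mark local [ 0.04626656 -0.06792614]
well world [ 0.45765138 -0.03417008] tool yaw [[0.935, 0.355, 0.0], [0.355, -0.935, 0.0], [0.0, 0.0, -1.0]]
```

View pics/scrop.png

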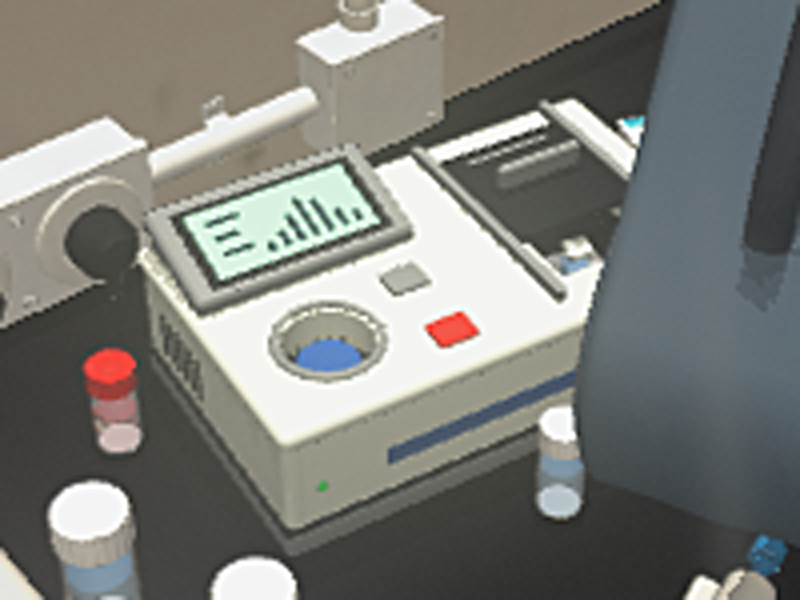

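Run:
```python
from h import *
d=pickle.load(open("c0.pkl","rb"));c=d["top"];D=c["depth"]
th,t=pickle.load(open("pose.pkl","rb"));Rm=np.array([[np.cos(th),-np.sin(th)],[np.sin(th),np.cos(th)]])
l=Rm.T@(np.array([.22173,-.58379])-t);print("start local",l)
v,u=np.mgrid[0:420:3,0:560:3];
P=np.array([c["origin"]+ray(c,a,b)*D[b,a] for a,b in zip(u.ravel(),v.ravel()) if D[b,a]>0])
s=(P[:,2]>.12)&(P[:,0]>.2)&(P[:,0]<.65)&(P[:,1]>-.6)&(P[:,1]<.2);print(P[s][::6].round(2))
```

```text
start local [-0.03717289 -0.51309213]
[[ 0.65 -0.13  0.62]
 [ 0.65 -0.15  0.63]
 [ 0.64 -0.17  0.64]
 ...
 [ 0.26 -0.23  0.83]
 [ 0.26 -0.24  0.83]
 [ 0.26 -0.26  0.83]]
```

Emit:
step_arm([
  [0, 0, -10],
  [0, 0, -10],
  [0, 0, -10],
  [0, 0, -10],
  [0, 0, -10],
  [0, 0, -10],
  [0, 0, 0],
], twist=[6.2, 6.2, 6.2, 6.2, 6.2, 6.2, 6.3], jaw=0)

```text
time: 0.73
position: [0.2221, -0.5852, 0.3016]
tool_rot: [0.98, -0.2, 0.001, 0.002]
ft_force: [-0.3, -0.5, 0.7]
grip_width: 0.0483
```

Emit:
step_arm([
  [6, -15, 0],
  [6, -30, 0],
  [6, -35, 0],
  [6, -35, 0],
  [6, -35, 0],
  [6, -35, 0],
  [6, -35, 0],
  [6, -35, 0],
  [6, -35, 0],
  [6, -35, 0],
  [6, -35, 0],
  [6, -35, 0],
  [6, -30, 0],
  [6, -15, 0],
  [0, -5, 0],
  [0, 0, 0],
  [0, 0, 0],
], twist=[0, 0, 0, 0, 0, 0, 0, 0, 0, 0, 0, 0, 0, 0, 0, 0, 0])

```text
time: 2.15
position: [0.4705, -0.206, 0.2992]
tool_rot: [0.981, -0.196, -0.001, 0.0]
ft_force: [-0.4, 0.5, 0.9]
grip_width: 0.0006
```

```bash
cat > look.py <<'E'
from h import *
from rig import robot
import sys
th,t=pickle.load(open("pose.pkl","rb"));Rm=np.array([[np.cos(th),-np.sin(th)],[np.sin(th),np.cos(th)]])
n=sys.argv[1]
d={k:robot.camera(k) for k in sys.argv[2:]}
for k in d: cv2.imwrite(f"pics/{k}{n}.png",d[k]["color"])
pickle.dump(d,open(f"c{n}.pkl","wb"))
o=robot.get_obs();p=o["position"];print(o["time"],"local mm",(Rm.T@(p[:2]-t)*1e3).round(1),"z",p[2]*1e3,"yaw err",np.degrees(np.arctan2(*R.from_quat(o["tool_rot"]).as_matrix()[[1,0],0])-th),o["ft_force"],o["grip_width"])
E
python3 look.py 1 wrist top
```

```text
2.25 local mm [ 46.5 -69.4] z 299.3584189077787 yaw err -0.019621123489505597 [-0.67054044  0.58353886  0.02210449] 0.0004162399204449209
```

View pics/wrist1.png

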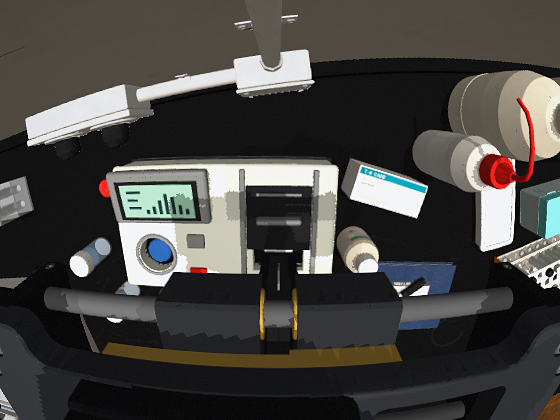

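View pics/top1.png

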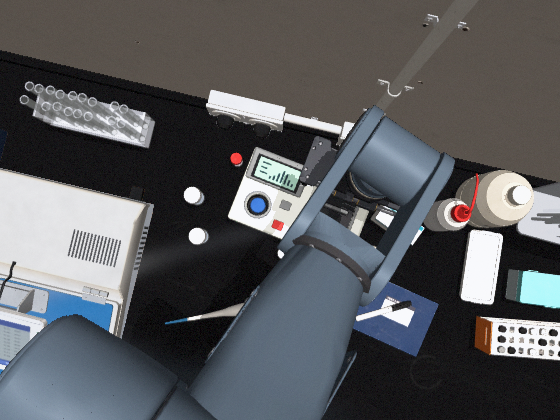

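The wrist view shows the ridge at about (278,222), the lid's rear mark at (275,190), the blue key at (160,250), and the closed fingertips in front of the lid at (280,270). I'll cross-check the ridge and well with this view.

Run:
```python
from h import *
c=pickle.load(open("c1.pkl","rb"))["wrist"];im=c["color"]
th,t=pickle.load(open("pose.pkl","rb"));Rm=np.array([[np.cos(th),-np.sin(th)],[np.sin(th),np.cos(th)]])
L=lambda u,v,z:(Rm.T@(onz(c,u,v,z,True)[:2]-t)*1e3).round(1)
b,s,m=blob(im,(100,100,60),(130,255,255),(135,230,180,270));print("blue",b,s,L(*b,.079))
g,s,m=blob(im,(0,0,110),(180,60,230),(258,212,300,230));print("ridge",g,s,L(*g,.111))
print(c["origin"],(Rm.T@(c["origin"][:2]-t)*1e3))
x=lambda p:projf(c,np.r_[Rm@np.array(p[:2])/1e3+t,p[2]/1e3])
for p in [(-32,85,93),(-12,31,93),(17.6,-68,111),(-56,31,93),(80,-135,90),(46,-68,96)]: print(p,np.round(x(p),1))
cv2.imwrite("pics/w1c.png",cv2.resize(im[150:290,100:350],None,fx=3.2,fy=3.2,interpolation=cv2.INTER_CUBIC))
```

```text
blue [159.30392157 250.30882353] [148 239  24  23 408] [-30.6  83.5]
ridge [292.22222222 222.15873016] [286 220  14   5  63] [ 18.7 -83.7]
[ 0.54797876 -0.23753992  0.44402052] [129.90706464 -67.65789135]
(-32, 85, 93) [154.7 255.7]
(-12, 31, 93) [194.4 241.6]
(17.6, -68, 111) [277.7 223.1]
(-56, 31, 93) [197.7 274.4]
(80, -135, 90) [338.3 163.6]
(46, -68, 96) [277.7 194.3]
```

View pics/w1c.png

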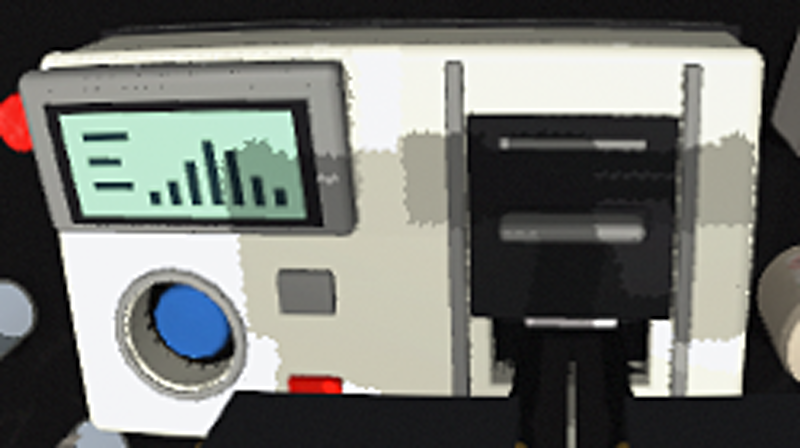

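Emit:
step_arm([
  [0, 0, 15],
  [0, 0, 30],
  [0, 0, 30],
  [0, 0, 30],
  [0, 0, 30],
  [0, 0, 20],
  [0, 0, 10],
  [0, 0, 8],
  [0, 0, 4],
  [0, 0, 3],
  [0, 0, 0],
  [0, 0, 0],
  [0, 0, 0],
], twist=[0, 0, 0, 0, 0, 0, 0, 0, 0, 0, 0, 0, 0])

```text
time: 3.33
position: [0.4717, -0.2066, 0.1205]
tool_rot: [0.98, -0.197, 0.001, 0.0]
ft_force: [0.3, -1.1, -0.2]
grip_width: 0.0004
```

```bash
python3 look.py 2 wrist; python3 -c "
import cv2;im=cv2.imread('pics/wrist2.png');cv2.imwrite('pics/w2c.png',cv2.resize(im[130:330,140:420],None,fx=2.8,fy=2.8))"
```

```text
3.3833 local mm [ 47.5 -68.5] z 120.43247517869251 yaw err 0.03603477044175793 [-0.95895907 -0.0120074  -0.69557847] 0.0007553735973758878
```

View pics/w2c.png

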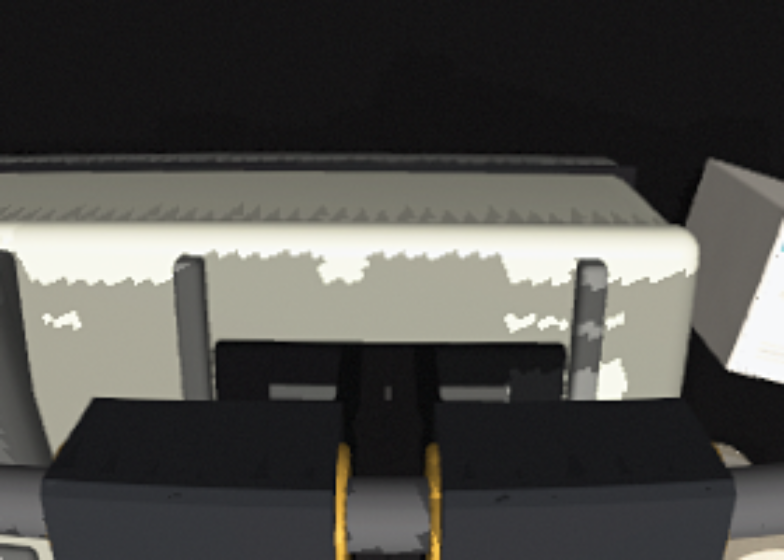

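Emit:
step_arm([
  [-3, 0, 1.5],
  [-5, 0, 0],
  [-4, 0, 0],
  [-3, 0, 0],
  [-3, 0, 0],
  [-3, 0, 0],
  [-3, 0, 0],
  [-3, 0, 0],
  [-3, 0, 0],
  [-3, 0, 0],
], twist=[0, 0, 0, 0, 0, 0, 0, 0, 0, 0])

```text
time: 4.22
position: [0.4406, -0.1935, 0.1181]
tool_rot: [0.98, -0.197, 0.0, 0.0]
ft_force: [2.1, -0.3, 0.9]
grip_width: 0.0005
```

```bash
python3 look.py 3 wrist scene;  python3 -c "
import cv2;im=cv2.imread('pics/wrist3.png');cv2.imwrite('pics/w3c.png',cv2.resize(im[130:330,140:420],None,fx=2.8,fy=2.8))"
```

```text
4.3167 local mm [ 13.1 -68.5] z 118.02956710118727 yaw err 0.039432035005878475 [-0.54667146 -0.51106814 -0.18363156] 0.0003412001259973622
```

View pics/w3c.png

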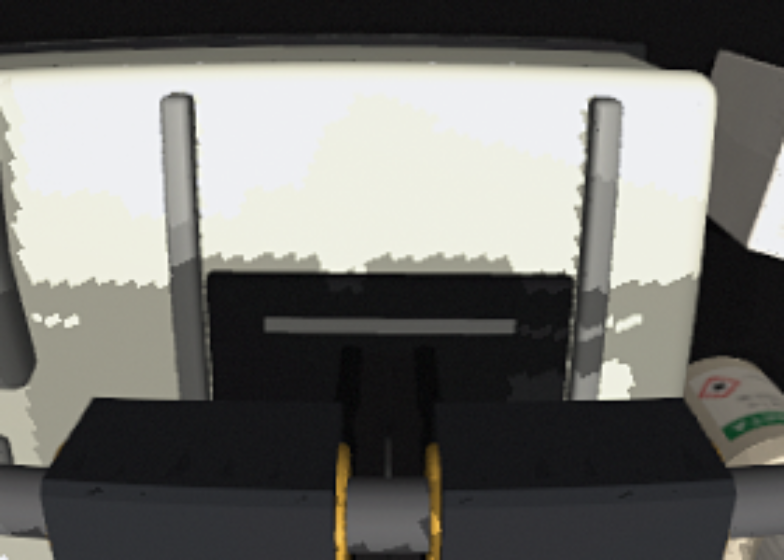

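The lid is moving with the fingers: its rear edge is now at row 272 of the crop. I'll carry on towards the stop, which should come at a TCP local x of about -7 mm.

Emit:
step_arm([
  [-3, 0, 0],
  [-3, 0, 0],
  [-3, 0, 0],
  [-3, 0, 0],
  [-3, 0, 0],
  [-2, 0, 0],
  [-1, 0, 0],
  [-1, 0, 0],
], twist=[0, 0, 0, 0, 0, 0, 0, 0])

```text
time: 4.98
position: [0.423, -0.1861, 0.118]
tool_rot: [0.98, -0.197, -0.0, -0.0]
ft_force: [2.2, -1.0, -0.3]
grip_width: 0.0003
```

```bash
python3 look.py 4 wrist;  python3 -c "
import cv2;im=cv2.imread('pics/wrist4.png');cv2.imwrite('pics/w4c.png',cv2.resize(im[130:330,140:420],None,fx=2.8,fy=2.8))"
```

```text
5.0333 local mm [ -5.4 -68.5] z 118.04310699515759 yaw err 0.020778208537767923 [ 1.05408821 -0.80973605  0.38845123] 0.0007567731215777889
```

Force is still only the sliding friction (about 2 N). I'll creep until it rises.

Emit:
step_arm([
  [-0.7, 0, 0],
  [-0.7, 0, 0],
  [0, 0, 0],
], twist=[0, 0, 0])

```text
time: 5.28
position: [0.4218, -0.1855, 0.1181]
tool_rot: [0.98, -0.197, -0.0, -0.0]
ft_force: [1.1, -0.5, 1.0]
grip_width: 0.0008
```

Emit:
step_arm([
  [-0.7, 0, 0],
  [-0.7, 0, 0],
  [0, 0, 0],
], twist=[0, 0, 0])

```text
time: 5.53
position: [0.4211, -0.1853, 0.1181]
tool_rot: [0.98, -0.197, 0.001, 0.0]
ft_force: [3.0, -0.1, -0.9]
grip_width: 0.0007
```

Emit:
step_arm([
  [-0.7, 0, 0],
  [-0.7, 0, 0],
  [0, 0, 0],
  [0, 0, 0],
], twist=[0, 0, 0, 0])

```text
time: 5.87
position: [0.4209, -0.1853, 0.1182]
tool_rot: [0.98, -0.197, 0.002, 0.0]
ft_force: [5.8, -0.6, -3.3]
grip_width: 0.0005
```

Emit:
step_arm([
  [-0.7, 0, 0],
  [0, 0, 0],
  [0, 0, 0],
], twist=[0, 0, 0])

```text
time: 6.12
position: [0.4209, -0.1853, 0.1183]
tool_rot: [0.98, -0.197, 0.003, 0.001]
ft_force: [7.2, -0.1, -3.0]
grip_width: 0.0002
```

The position has stopped changing at local x of about -7.5 mm (predicted -7) and the force has risen to 7 N, so the lid is on its stop. I'll back off and lift.

Emit:
step_arm([
  [-0.7, 0, 0],
  [0, 0, 0],
  [4, 0, 0],
  [5, 0, 0],
  [0, 0, 0],
  [0, 0, -10],
  [0, 0, -25],
  [0, 0, -30],
  [0, 0, -25],
  [0, 0, 0],
  [0, 0, 0],
], twist=[0, 0, 0, 0, 0, 0, 0, 0, 0, 0, 0])

```text
time: 7.03
position: [0.4263, -0.1876, 0.2091]
tool_rot: [0.98, -0.197, 0.001, 0.001]
ft_force: [0.1, 0.5, -0.1]
grip_width: 0.0006
```

```bash
python3 look.py 5 wrist
```

```text
7.0833 local mm [ -2.6 -68.4] z 207.96107841274969 yaw err 0.029553337860189648 [ 0.13547175  0.97387302 -0.2942127 ] 0.0003486869531727048
```

View pics/wrist5.png

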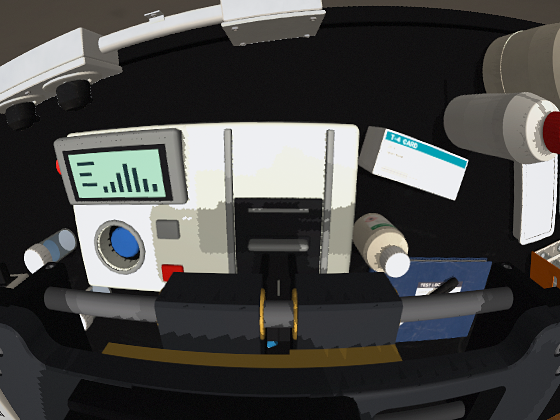

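The ridge is at (278,245), the well at (120,247) and the red key at (172,272). The chamber behind the lid is covered. I'll check the ridge's position and refine the well's.

Run:
```python
from h import *
c=pickle.load(open("c5.pkl","rb"))["wrist"];im=c["color"]
th,t=pickle.load(open("pose.pkl","rb"));Rm=np.array([[np.cos(th),-np.sin(th)],[np.sin(th),np.cos(th)]])
L=lambda u,v,z:(Rm.T@(onz(c,u,v,z,True)[:2]-t)*1e3).round(1)
x=lambda p:np.round(projf(c,np.r_[Rm@np.array(p[:2])/1e3+t,p[2]/1e3]),1)
print("ridge exp",x((-20,-68,111)),"L",L(278,245,.111))
b,s,m=blob(im,(100,100,60),(130,255,255),(95,220,145,275));print("blue",b,s,L(*b,.079))
r,s,m=blob(im,(0,120,60),(10,255,255),(155,255,190,282));print("red",r,s,L(*r,.093))
big=cv2.resize(im[200:300,80:330],None,fx=3.2,fy=3.2,interpolation=cv2.INTER_CUBIC)
def draw(p,col):
    for q in p: u,v=x(q);cv2.circle(big,(int((u-80+.5)*3.2),int((v-200+.5)*3.2)),1,col,-1)
a=np.linspace(0,2*np.pi,40)
draw([(-32+29*np.cos(k),85+29*np.sin(k),90) for k in a],(0,0,255))
draw([(-32+23*np.cos(k),85+23*np.sin(k),93) for k in a],(0,255,0))
draw([(-20,y,111) for y in range(-93,-42,4)],(0,0,255))
cv2.imwrite("pics/w5c.png",big)
```

```text
ridge exp [277.5 246.9] L [-18.3 -68.4]
blue [123.95928339 242.53257329] [111 227  28  31 614] [-31.   83.6]
red [169.98666667 270.24888889] [161 264  23  17 225] [-52.2  32.2]
```

View pics/w5c.png

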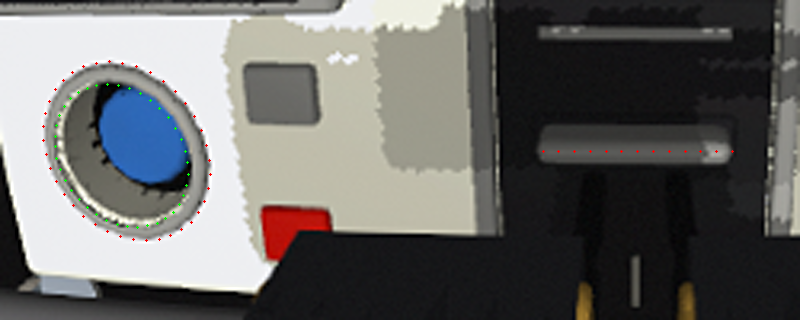

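Emit:
step_arm([
  [-2, -10, 0],
  [-4, -22, 0],
  [-5, -25, 0],
  [-5, -25, 0],
  [-5, -25, 0],
  [-4, -22, 0],
  [-3, -14, 0],
  [-1, -8, 0],
  [0, -2, 0],
  [0, 0, 0],
  [0, 0, 0],
], twist=[0, 0, 0, 0, 0, 0, 0, 0, 0, 0, 0])

```text
time: 8.0
position: [0.4584, -0.0355, 0.2076]
tool_rot: [0.98, -0.197, -0.001, 0.0]
ft_force: [0.5, -0.3, 0.3]
grip_width: 0.0005
```

```bash
python3 look.py 6 wrist scene;python3 -c "
import cv2;im=cv2.imread('pics/scene6.png');cv2.imwrite('pics/s6c.png',cv2.resize(im[100:270,150:380],None,fx=3.4,fy=3.4))"
```

```text
8.1 local mm [-30.5  83.7] z 207.8335764879827 yaw err -0.04554278001088975 [-0.0437661   0.30877151 -0.86179144] 0.00028747760486333646
```

View pics/s6c.png

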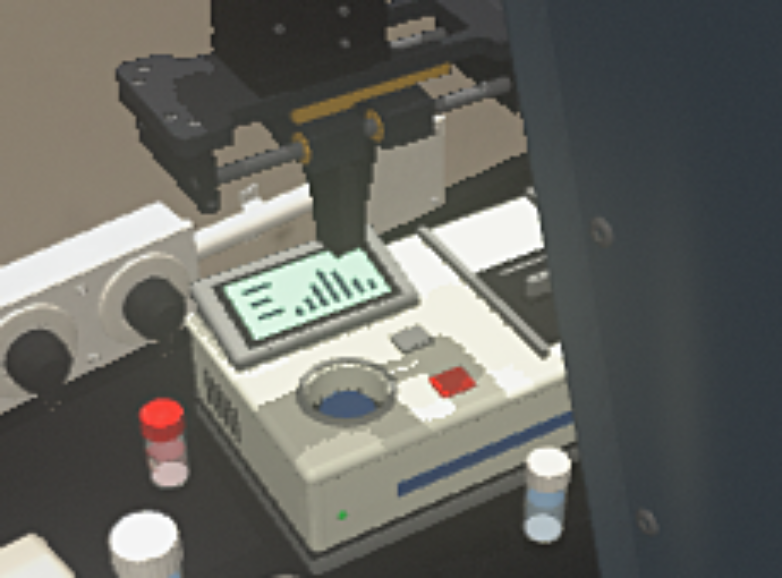

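View pics/wrist6.png

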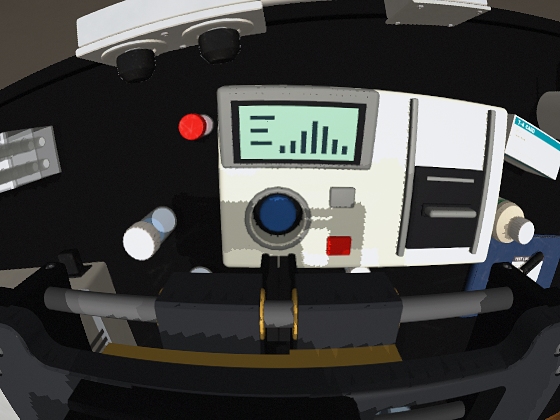

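Run:
```python
from h import *
c=pickle.load(open("c6.pkl","rb"))["wrist"];im=c["color"]
th,t=pickle.load(open("pose.pkl","rb"));Rm=np.array([[np.cos(th),-np.sin(th)],[np.sin(th),np.cos(th)]])
L=lambda u,v,z:(Rm.T@(onz(c,u,v,z,True)[:2]-t)*1e3).round(1)
x=lambda p:np.round(projf(c,np.r_[Rm@np.array(p[:2])/1e3+t,p[2]/1e3]),1)
b,s,m=blob(im,(100,100,30),(130,255,255),(250,185,310,245));print("blue",b,s,L(*b,.079))
# blue extents
for u,v in [(s[0],b[1]),(s[0]+s[2],b[1]),(b[0],s[1]),(b[0],s[1]+s[3])]: print(L(u,v,.079))
print("ridge",x((-20,-68,111)))
big=cv2.resize(im[160:280,220:480],None,fx=3,fy=3,interpolation=cv2.INTER_CUBIC)
def draw(p,col):
    for q in p: u,v=x(q);cv2.circle(big,(int((u-220+.5)*3),int((v-160+.5)*3)),1,col,-1)
a=np.linspace(0,2*np.pi,40)
draw([(-32+29*np.cos(k),85+29*np.sin(k),93) for k in a],(0,0,255))
draw([(-32+23*np.cos(k),85+23*np.sin(k),93) for k in a],(0,255,0))
draw([(-20,y,111) for y in range(-93,-42,4)],(0,0,255))
draw([(-58,y,96) for y in range(-105,-30,4)],(0,255,255))
cv2.imwrite("pics/w6c.png",big)
```

```text
blue [277.26654578 212.8612874 ] [ 259  194   37   38 1103] [-29.9  85. ]
[-29.9 101.1]
[-29.9  68.5]
[-12.8  85. ]
[-47.8  85. ]
ridge [454.7 213. ]
```

View pics/w6c.png

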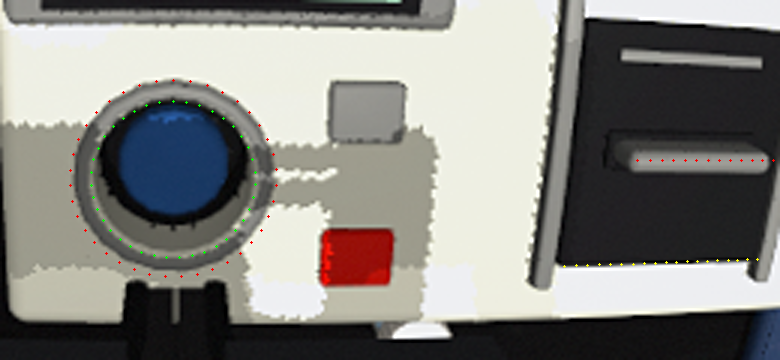

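The lid's front edge lies on the predicted shut line, and the fingers are centred on the well to within about 1 mm. I'll descend into the well.

Emit:
step_arm([
  [0, -0.8, 10],
  [0, 0, 25],
  [0, 0, 25],
  [0, 0, 20],
  [0, 0, 8],
  [0, 0, 6],
  [0, 0, 6],
  [0, 0, 4],
  [0, 0, 0],
  [0, 0, 0],
], twist=[0, 0, 0, 0, 0, 0, 0, 0, 0, 0])

```text
time: 8.93
position: [0.4593, -0.0345, 0.1045]
tool_rot: [0.98, -0.197, 0.001, 0.0]
ft_force: [0.9, 0.2, 0.4]
grip_width: 0.0007
```

```bash
python3 look.py 7 wrist scene;python3 -c "
import cv2;im=cv2.imread('pics/scene7.png');cv2.imwrite('pics/s7c.png',cv2.resize(im[100:270,150:380],None,fx=3.4,fy=3.4))"
```

```text
9.0333 local mm [-30.3  85.4] z 104.67220289239181 yaw err 0.02880072310301127 [-0.2811862   0.18029112  0.24327555] 0.0003310594772481574
```

View pics/s7c.png

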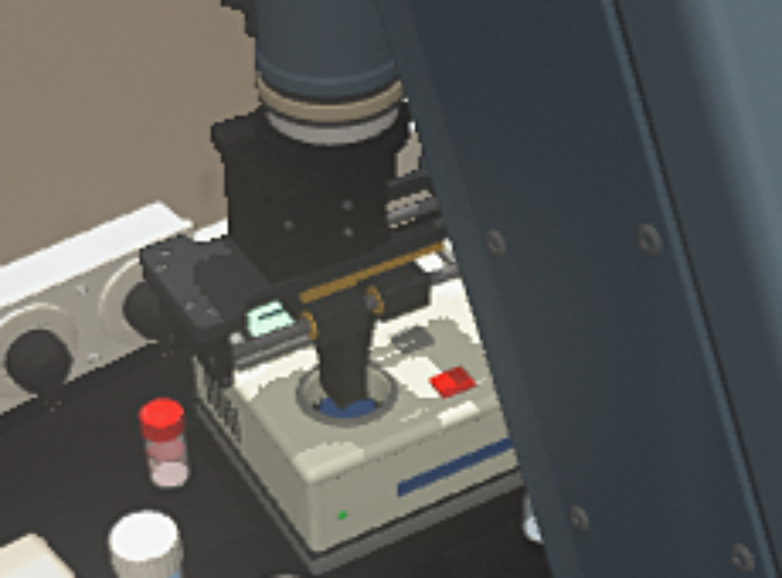

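The fingertips are inside the collar and clear of its wall, with no contact force. Now I'll descend to the key in small steps.

Emit:
step_arm([
  [-0.5, 0, 2],
  [0, 0, 2],
  [0, 0, 2],
  [0, 0, 1.5],
  [0, 0, 1.5],
  [0, 0, 0],
], twist=[0, 0, 0, 0, 0, 0])

```text
time: 9.53
position: [0.4584, -0.0342, 0.0949]
tool_rot: [0.98, -0.197, -0.0, -0.0]
ft_force: [0.9, 0.5, 3.5]
grip_width: 0.0008
```

Emit:
step_arm([
  [0, 0, 1.5],
  [0, 0, 1],
  [0, 0, 0],
], twist=[0, 0, 0])

```text
time: 9.78
position: [0.4585, -0.0342, 0.0926]
tool_rot: [0.98, -0.197, -0.0, -0.0]
ft_force: [-1.1, -0.0, 5.6]
grip_width: 0.0004
```

Emit:
step_arm([
  [0, 0, 1],
  [0, 0, 0.7],
  [0, 0, 0],
  [0, 0, 0],
], twist=[0, 0, 0, 0])

```text
time: 10.12
position: [0.4585, -0.0342, 0.092]
tool_rot: [0.98, -0.197, 0.0, 0.0]
ft_force: [-3.0, 0.4, 14.9]
grip_width: 0.0002
```

It's on the bottom: z is 92.0 mm, where the bottom was expected, and the force has jumped to 15 N. I'll hold, then release straight up.

Emit:
step_arm([
  [0, 0, 0],
  [0, 0, 0],
  [0, 0, 0],
  [0, 0, 0],
  [0, 0, 0],
  [0, 0, 0],
  [0, 0, 0],
  [0, 0, 0],
  [0, 0, 0],
], twist=[0, 0, 0, 0, 0, 0, 0, 0, 0])

```text
time: 10.87
position: [0.4585, -0.0342, 0.092]
tool_rot: [0.98, -0.197, 0.0, 0.0]
ft_force: [-1.7, 1.2, 15.1]
grip_width: 0.0005
```

Emit:
step_arm([
  [0, 0, -3],
  [0, 0, -4],
  [0, 0, -5],
  [0, 0, -8],
  [0, 0, -15],
  [0, 0, -25],
  [0, 0, -30],
  [0, 0, -20],
  [0, 0, -10],
  [0, 0, 0],
  [0, 0, 0],
], twist=[0, 0, 0, 0, 0, 0, 0, 0, 0, 0, 0])

```text
time: 11.78
position: [0.4586, -0.0342, 0.2114]
tool_rot: [0.98, -0.197, 0.001, 0.0]
ft_force: [-0.1, -1.3, -0.2]
grip_width: 0.0006
```

```bash
python3 look.py 8 wrist scene
```

```text
11.8833 local mm [-32.   85.2] z 210.11152752912258 yaw err 0.021114083539849768 [-0.54541923 -0.07150737 -0.83583262] 0.00015265802255110304
```

View pics/wrist8.png

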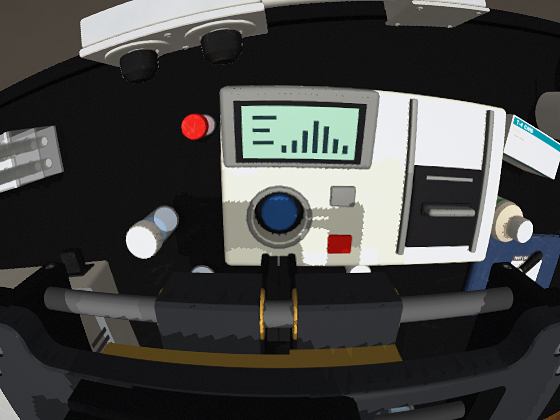

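View pics/scene8.png

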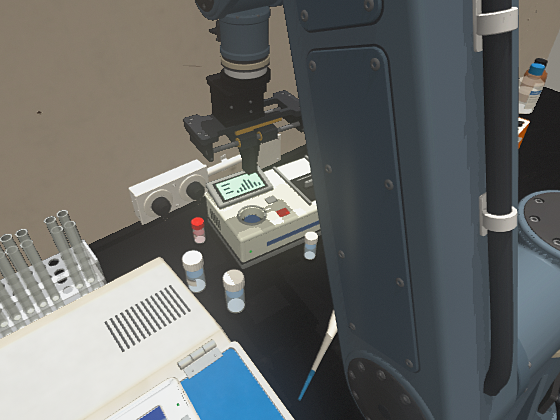

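The key is up at (279,212), looking as it did before. The lid is shut, with its ridge at (450,211), and the vials, bottle and carton are where they were. I'll do one numeric check and then hand in.

Run:
```python
from h import *
for k in (6,8):
    c=pickle.load(open(f"c{k}.pkl","rb"))["wrist"];b,s,m=blob(c["color"],(100,100,30),(130,255,255),(250,185,310,245));D=c["depth"]
    z=[(c["origin"]+ray(c,u,v,True)/np.cos(np.hypot(u-c["camera_matrix"][0,2],v-c["camera_matrix"][1,2])/c["camera_matrix"][0,0])*D[v,u])[2] for v,u in np.argwhere(cv2.erode(m,np.ones((5,5)))) if D[v,u]>0]
    print(k,b,s,"key z",np.median(z))
from rig import robot
robot.hand_in()
```

```text
6 [277.26654578 212.8612874 ] [ 259  194   37   38 1103] key z 0.07819420290442086
8 [278.80111008 211.68085106] [ 261  193   37   38 1081] key z 0.07825993149575097
the job is handed in; nothing more can be done
```

The blank is set and the job is handed in, after about 12 s of the 38 s allowed.

- **Lid:** I pushed it shut from behind its ridge with the closed fingertips. It stopped within 1 mm of the expected place, and the force rose from about 2 N to 7 N. Later wrist pictures showed the lid's front edge on the predicted shut line.
- **Blue key:** I then pressed it to the bottom. The fingertips stopped at z = 75 mm as expected, with about 15 N on the wrist. I held it there for about 1 s and lifted straight out. The measured face height was the same before and after (78.2 and 78.3 mm), so the key came back up.
- **Everything else:** No other key was approached. In the last pictures, the vials, bottle and carton in view looked unmoved, by eye only. The cuvette is under the shut lid, so I could not see it at the end.
- **Checks that disagreed:** The first outline fit of the photometer gave the wrong yaw (about -15°), so I used a fit to known points instead (-22.7°). The top and wrist cameras differed by about 1 to 2 mm on the well's position. One wrist reading of the red key was about 4 mm off because the gripper partly hid it.

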